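# Draw a hidden catch in a dash housing with a hooked rod

## Task

Take the red-handled hooked rod from the blue mat, reach through the mouth of the black dash housing, hook the sliding catch hidden inside and draw it gently towards the mouth all the way to its stop, so that the orange flap on top stands fully open. Then take the rod out and lay it back down flat on the blue mat. Do not touch the flap itself, do not force the housing, and leave the other parts on the bench where they are.

Things in the scene. Friction and masses are not known exactly. Their poses are not given: they have to be found in the camera images.
- housing: Fixed black plastic box, 250 long, 140 wide, 150 high, walls 5, open at one end (the mouth). Origin on the bench below the centre of the mouth; x points level into the box, y sideways, z up. The inside spans y -65 to +65, z 10 to 145; a flange round the mouth spans y -82 to +82 and rises to z 160. In it stands the sliding catch (see catch_zone).
- mouth (a point): Centre of the mouth opening of the housing, 75 above the bench; axes as the housing.
- catch_zone (a point): Fixed point of the housing (its x 95, y 8, z 60; axes as the housing), NOT the catch: the catch is unmeasured. It is a yellow upright, 12 x 12, z 15 to 100, faces square to the housing's axes. Its mouth-side face, shut, lies anywhere from 25 before to 25 behind this point (along x), its centre line up to 10 to either side (y): feel for it or look through the mouth.
- slide (a joint): Travel of the hidden catch in m: 0 = shut, at rest (does not give inwards); 0.048 = drawn towards the mouth (-x of the housing) to its hard stop. About 5 N friction; stays where left. 30 behind the shut upright's rear face is a fixed steel plate, from 50 on its -y side to 42 on its +y side: the hook goes in between. On the upright's -y side the way in is clear.
- flap (a joint): Orange 112 x 112 flap on the roof of the housing, hinged at the edge away from the mouth, linked to the catch: 0 rad = shut, catch closed; 1.0 rad = fully open, catch drawn the full 48 (proportional). To be moved only by the catch.
- hook_tool: Hooked rod lying flat, 0.2 kg (varies). Red box handle 110 x 22 x 34 high (x -60 to +50), then a straight steel rod of 8 diameter along +x at height 17, ending at x 225 in a square bend, the hook: a bar of 8 diameter pointing to +y, reaching 34 from the rod's axis with its round end. Origin under the handle near its middle, on the underside; z up.
- tool_grip (a point): Centre of the handle's height above the tool's origin (17 up): where to grip, across y. Axes as the tool.
- tool_elbow (a point): Where the axes of rod and hook bar meet, 225 ahead of tool_grip. Axes as the tool.
- tool_mat: Blue flat mat fixed on the bench, 340 x 160, 4 thick. Origin under its centre; x along its length, y across it, z up. The tool starts on it with its handle towards -x of the mat and its rod roughly along the mat's +x.
- spray_can: Bystander: standing pale spray can, 58 diameter, 180 high. Origin at the centre of its underside.
- fuel_pump: Bystander: silver pump lying with its axis along its y, about 130 long, 56 high. Origin below its middle.
- bulb_box: Bystander: small red carton 45 x 70 x 35 high. Origin at the centre of its underside.

How it is judged (in metres and radians):
On the way, in this order (a step that is already met when the one before it is completed fails the run):
1. the hook has been put inside the housing, the flap still shut (x of tool_elbow in the frame of housing between 0.03 and 0.25 m and y of tool_elbow in the frame of housing between -0.07 and 0.07 m and z of tool_elbow in the frame of housing between 0.01 and 0.145 m and value of joint flap below 0.1 rad), for 0.1 s.
2. the catch has been drawn to its stop, the flap fully open (above 0.9 rad), with the hook inside the housing (value of joint flap above 0.9 rad and x of tool_elbow in the frame of housing between 0.01 and 0.25 m and y of tool_elbow in the frame of housing between -0.07 and 0.07 m and z of tool_elbow in the frame of housing between 0.01 and 0.145 m), for 0.1 s.
At the end, for the whole second after the job is handed in: The flap stands open above 0.9 rad; the rod lies flat (within 0.15 rad) and still on the blue mat, handle centre and bend of the hook both within the mat's outline, released (value of joint flap above 0.9 rad and x of tool_grip in the frame of tool_mat between -0.17 and 0.17 m and y of tool_grip in the frame of tool_mat between -0.08 and 0.08 m and x of tool_elbow in the frame of tool_mat between -0.17 and 0.17 m and y of tool_elbow in the frame of tool_mat between -0.08 and 0.08 m and z of tool_grip in the frame of tool_mat below 0.028 m and angle between hook_tool's own z axis and vertical below 0.15 rad and linear speed of hook_tool below 0.02 m/s); the robot touches nothing.
It fails at once if the flap is touched (over 1.5 N) (contact force between any of the arm, the fingers, hook_tool and flap above 1.5 N).
It fails at once if the housing is forced (over 40 N) (contact force between any of the arm, the fingers, hook_tool and housing above 40 N).
It fails at once if the catch is forced (over 45 N) (contact force between anything else and slide above 45 N).
It fails at once if a bystander is moved by more than 30 mm (distance of any of spray_can, fuel_pump, bulb_box from where it was at the start of the episode above 0.03 m).
It also fails if it takes over 54 s, if anything falls off the work surface, if the arm or the gripper's body presses on something with over 40 N, if the wrist force passes 120 N, or if a joint passes its speed limit or range.

## Robot

A 6-joint arm with a two-finger parallel gripper is mounted at the origin on the work surface. World frame = base frame: x ahead of the robot, y to its left, z up, the work surface at z = 0. Lengths are in m, angles in degrees, forces in N, time in s.
With the tool pointing down it reaches from about 0.25 to 0.725 m from the base axis. Payload 9.7 kg.
Tool frame: the origin (TCP) lies at the very end of the fingers, on their centre line; the grasp point (between the pads) lies 19 mm behind it (bot.hold_point_z is the distance from the TCP to the grasp point, in m); z points along the fingers, y is the line along which they close (so a half turn about z gives the same grasp; the last joint's range is limited). The gripper opens to 85 mm and grips with 20 to 120 N. Pads are 22 mm wide; open, the fingers measure 114 mm over their backs; the gripper's body (76 mm by 85 mm) begins 54 mm behind the grasp point. The pads swing forward as they close: fully open they stand 13 mm farther back than shut.
Start: joints at [-77.292, 4.979, 10.078, 95.1, 0, 90], TCP at [0.121, -0.537, 0.231] pointing down, gripper open.
Joint ranges: [-179.16, 179.16], [-48.56, 103.87], [-65.8, 70.77], [-126.05, 130.52], [-82.76, 87.17], [-180, 180]. Speed limits (degrees/s): [127.2, 127.2, 147.25, 180, 180, 180].

## Interface

Orientations are given as [roll, pitch, yaw] about the fixed x, y, z axes, in that order (R = Rz(yaw) Ry(pitch) Rx(roll)).
In Python, from workcell import bot gives the robot as it stands.
- The arm moves only by the tool play_rows, never from a script. Its argument "targets" is a list of rows, each an object with "grip": the closure in counts, from 0 (fully open) to 255 (shut); "linear": the shift along the world's x, y, z in cm, a list of three; "delta_rot": the turn, a rotation vector about the world's x, y, z in rad, a list of three. A call has 1 to 10 rows; each row is the pose to reach, as a shift and turn from the pose commanded when the call began; what a row does not reach only later rows make up. A row lasts 1/10 s, in which the tool goes at most 50 mm and 8.59 degrees, less where a joint would pass 70% of its speed; a pose out of reach is approached as far as the arm can. A call with a gripper value outside its range is refused whole. The fingers move at their own pace and stop on an object; "force" is the grip in N (left out, the last holds). Time passes only in rows, so rows that repeat a pose let the fingers close. It gives the time, the measured TCP pose, the force, the opening and the grip force at its end, in the units of the state.
- bot.get_obs(): the state, without advancing time (a new reading comes with each control period).
- bot.camera(name): name is "side" or "top" or "wrist"; returns a dict with "color" (384x512x3 uint8, red, green, blue), "range_z" (384x512 float32, m along the optical axis (not along the pixel's ray), 0 where there is no reading), "fov_y" (degrees; the focal length in pixels is half the picture's height over the tangent of half this angle, whatever the lens; pixels are square), "cx", "cy" (the principal point, pixels), "world_to_cam" (4x4, takes a point from world to camera coordinates). Camera axes: x right, y up, looking along -z (the intrinsics and any distortion apply to the point x, -y, -z); pixel columns grow to the right and rows downward; lengths in m; the calibration is good to about 2 mm. A picture is of the moment at which its call begins.
- bot.job_done(): hands the job in; it is judged then, once.
Trained networks look in a picture, given as the dict that the camera call returned (one of the last four; its "shot" number tells which), for a name from the list of things; names that differ only in an ending like _2 or _b are one class to them, and where a whole thing is asked for, a point or a joint stands for the part that bears it (a point fixed in the world has none). Each returns a list of dicts, best first, with "conf" (0 to 1); they miss things now and then, are a little off and sometimes report something else, mostly with a low value. They report only what shows in the picture. A call takes as long as a camera call.
- bot.search_frame(picture, target): "box" ([left, top, right, bottom] in pixels, round what is visible of it).
- bot.trace(picture, target): "pixels" (384x512 bool, what is visible of it) and "box" ([left, top, right, bottom] in pixels, round what is visible of it).
- bot.pinpoint(picture, target): "pixel" ([column, row] in pixels: a listed point, or the origin of a listed thing).
The state is a dict: "time": time; "q": joint angles; "qd": joint speeds; "joint_efforts": joint torques, N m; "ee_pos": TCP position; "tcp_rot": TCP orientation; "wrist_force": force on the tool from outside, world axes, zero at the start; "torque": the same for the moment, N m; "opening": finger opening in m; "grasp_force": force on a finger pad.
Only numpy, scipy, OpenCV 4.12 (cv2) and the standard library are available. Lean on these libraries where they do the work, as an engineer would, in place of code of your own. Each camera call takes 0.05 s, during which the arm holds its last target. There are 200 camera calls.

## Working session

There is one attempt and no reset: what is moved stays moved. The work goes in short steps, Python scripts to look and compute and a tool call to move; the robot and the scene stay as the last step left them, time stands still between calls to the robot, and variables do not carry over. Pictures are saved under pics/ and viewed, at most 10 in all, crops included, and the job is handed in when it is done.

Besides the shell and the picture viewer there is one more tool, called after "Request:" as name([rows], argument=value, ...), one row to a line, values as JSON. play_rows: Moves the arm, as the interface text tells. Its arguments: {"type":"object","properties":{"targets":{"type":"array","items":{"type":"object","properties":{"grip":{"type":"number"},"linear":{"type":"array","items":{"type":"number"}},"delta_rot":{"type":"array","items":{"type":"number"}}}}},"force":{"type":"number"}},"required":["targets"]}

```bash
ls; mkdir -p pics
cat > h.py <<'E'
import numpy as np, cv2
from workcell import bot
def K(p):
    f=192/np.tan(np.radians(p["fov_y"])/2); return f
def pts(p,u,v,z=None):
    f=K(p); u=np.asarray(u,float);v=np.asarray(v,float)
    if z is None: z=p["range_z"][v.astype(int),u.astype(int)]
    c=np.stack([(u-p["cx"])/f*z,-(v-p["cy"])/f*z,-z,np.ones_like(z)],-1)
    return (c@np.linalg.inv(p["world_to_cam"]).T)[...,:3]
def proj(p,X):
    c=np.c_[np.atleast_2d(X),np.ones(len(np.atleast_2d(X)))]@p["world_to_cam"].T
    f=K(p); return np.c_[p["cx"]-f*c[:,0]/c[:,2],p["cy"]+f*c[:,1]/c[:,2]]
def save(p,n): cv2.imwrite("pics/"+n,p["color"][...,::-1])
E
python3 - <<'E'
from h import *
ps={n:bot.camera(n) for n in("top","side")}
cv2.imwrite("pics/a.png",cv2.resize(np.hstack([ps["top"]["color"],ps["side"]["color"]]),(800,300))[...,::-1])
print({k:ps["top"][k] for k in ps["top"] if k not in("color","range_z")})
for n,p in ps.items():
  print(n,np.linalg.inv(p["world_to_cam"])[:3,[2,3]].round(3).tolist())
  for t in["housing","mouth","catch_zone","hook_tool","tool_grip","tool_elbow","tool_mat","spray_can","fuel_pump","bulb_box","flap"]:
    r=bot.pinpoint(p,t)[:1]; b=bot.search_frame(p,t)[:1]
    print(t,[(np.round(x["pixel"],1).tolist(),round(x["conf"],2),pts(p,*[[min(max(c,0),511 if i==0 else 383)] for i,c in enumerate(x["pixel"])]).round(3).tolist()) for x in r],[np.round(x["box"]).tolist() for x in b])
E
```

```text
pics
{'fov_y': 50.78999604136433, 'cx': 265.2696075563404, 'cy': 197.90145161465, 'world_to_cam': array([[ 0.02495839, -0.99965607, -0.00805158,  0.03493524],
       [ 0.99658689,  0.0242462 ,  0.07890945, -0.59003692],
       [-0.07868709, -0.00999355,  0.99684927, -0.96965437],
       [ 0.        ,  0.        ,  0.        ,  1.        ]]), 'shot': 1}
top [[-0.079, 0.511], [-0.01, 0.04], [0.997, 1.013]]
housing [([306.6, 213.2], 0.77, [[0.555, -0.054, 0.004]])] [[302.0, 168.0, 434.0, 249.0]]
mouth [([304.9, 214.3], 0.89, [[0.552, -0.05, 0.002]])] [[304.0, 168.0, 433.0, 250.0]]
catch_zone [] [[304.0, 167.0, 433.0, 248.0]]
hook_tool [([148.0, 268.6], 0.84, [[0.411, 0.327, 0.034]])] [[121.0, 254.0, 241.0, 276.0]]
tool_grip [([145.2, 264.1], 0.86, [[0.422, 0.333, 0.038]])] [[119.0, 252.0, 242.0, 273.0]]
tool_elbow [([235.3, 264.8], 0.79, [[0.423, 0.12, 0.004]])] [[119.0, 253.0, 238.0, 276.0]]
tool_mat [([182.4, 255.2], 0.84, [[0.443, 0.251, 0.004]])] [[115.0, 216.0, 259.0, 296.0]]
spray_can [([263.1, 128.4], 0.82, [[0.737, 0.057, 0.125]])] [[249.0, 96.0, 272.0, 141.0]]
fuel_pump [([157.6, 155.2], 0.62, [[0.684, 0.312, 0.051]])] [[123.0, 139.0, 178.0, 167.0]]
bulb_box [([287.9, 271.6], 0.75, [[0.412, -0.009, 0.033]])] [[275.0, 261.0, 303.0, 288.0]]Traceback (most recent call last):
  File "<stdin>", line 8, in <module>
ValueError: it knows: bulb_box, catch_zone, fuel_pump, hook_tool, housing, mouth, spray_can, tool_elbow, tool_grip, tool_mat
```

Run:
```python
from h import *
p=bot.camera("top"); s=bot.camera("side")
save(s,"side.png")
cv2.imwrite("pics/top2.png",cv2.resize(p["color"][80:310,100:450],None,fx=2.2,fy=2.2,interpolation=cv2.INTER_CUBIC)[...,::-1])
m=bot.trace(p,"housing")[0]["pixels"]; v,u=np.nonzero(m); P=pts(p,u,v)
for lo,hi in((.13,.156),(.156,.17),(.1,.2)):
  q=P[(P[:,2]>lo)&(P[:,2]<hi)]
  print(lo,len(q),cv2.minAreaRect((q[:,:2]*1000).astype(np.float32)), np.median(q[:,2]) )
m=bot.trace(p,"hook_tool")[0]["pixels"]; v,u=np.nonzero(m); P=pts(p,u,v)
q=P[P[:,2]>.03]; print("handle",cv2.minAreaRect((q[:,:2]*1000).astype(np.float32)),np.median(q[:,2]))
q=P[P[:,2]<.028]; print("rod",q.min(0),q.max(0),cv2.minAreaRect((q[:,:2]*1000).astype(np.float32)))
m=bot.trace(p,"tool_mat")[0]["pixels"]; v,u=np.nonzero(m); P=pts(p,u,v)
print("mat",cv2.minAreaRect((P[:,:2]*1000).astype(np.float32)))
print(np.linalg.inv(s["world_to_cam"])[:3,[2,3]].round(3).tolist())
```

```text
0.13 6408 ((570.9180908203125, -177.20712280273438), (161.864501953125, 250.968994140625), 8.1870698928833) 0.15090769082365885
0.156 1316 ((567.0076904296875, -156.6144561767578), (159.68606567382812, 209.17979431152344), 8.202404022216797) 0.15740461586782223
0.1 7758 ((570.3574829101562, -177.27423095703125), (162.91827392578125, 250.9897003173828), 8.169833183288574) 0.1516213847745142
handle ((444.3048095703125, 214.09124755859375), (40.9942512512207, 371.3587341308594), 14.569700241088867) 0.03758599730219314
rod [0.39766405 0.10922443 0.00109779] [0.45297389 0.35992313 0.02792792] ((419.7595520019531, 233.09555053710938), (35.703887939453125, 251.17340087890625), 7.3334059715271)
mat ((447.712646484375, 224.56463623046875), (164.52684020996094, 383.4877624511719), 7.589674472808838)
[[-0.501, 0.2], [0.661, 0.568], [0.559, 0.549]]
```

View pics/top2.png

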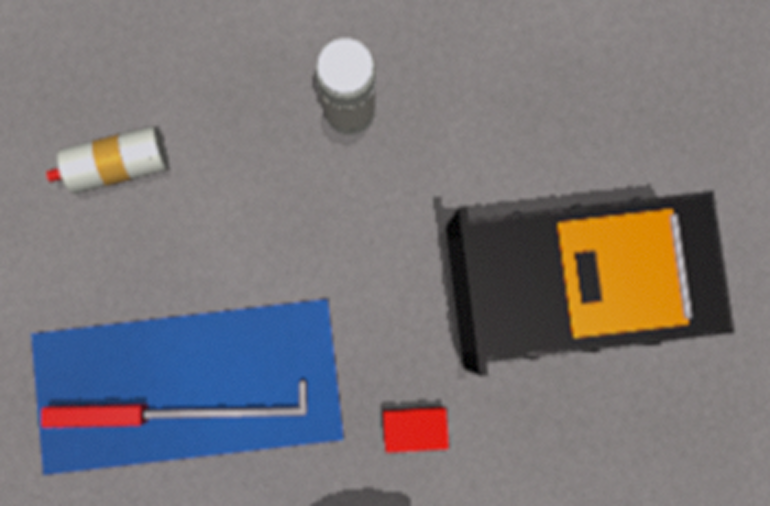

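View pics/side.png

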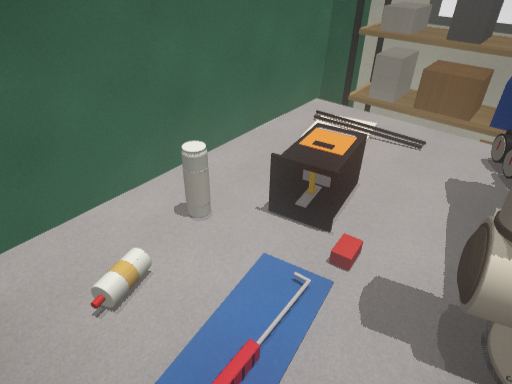

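The top view shows the tool's red handle at about (90,417) and its bend at (302,410), with the hook pointing up (world +x). The housing is at (600,280) with its mouth to the left. The side view looks through the mouth and shows the yellow upright at about (312,180), so I'll measure it there.

```bash
cat >> h.py <<'E'
a=np.radians(8.17); HX=np.array([np.sin(a),-np.cos(a),0]); HY=np.array([np.cos(a),np.sin(a),0]); H0=np.array([.5525,-.0531,0])
def toH(P): d=np.asarray(P)-H0; return np.stack([d@HX,d@HY,d[...,2]],-1)
def fromH(x,y,z): return H0+x*HX+y*HY+np.array([0,0,z])
E
python3 - <<'E'
from h import *
s=bot.camera("side"); p=bot.camera("top")
hs=cv2.cvtColor(s["color"],cv2.COLOR_RGB2HSV)
m=(hs[...,0]>12)&(hs[...,0]<32)&(hs[...,1]>110)
v,u=np.nonzero(m); k=(u>290)&(u<335)&(v>150)&(v<215); v,u=v[k],u[k]
P=toH(pts(s,u,v)); P=P[(P[:,0]>.03)&(P[:,0]<.17)&(P[:,2]<.12)]
print(len(P),np.percentile(P,[2,10,25,50,75,90,98],axis=0).round(4).tolist())
for z in np.arange(.02,.1,.02):
  q=P[abs(P[:,2]-z)<.01]; print(z,len(q),*(np.percentile(q,[5,50,95],axis=0).round(4).tolist() if len(q) else []))
cv2.imwrite("pics/s2.png",cv2.resize(s["color"][110:240,250:390],None,fx=4,fy=4,interpolation=cv2.INTER_CUBIC)[...,::-1])
hs=cv2.cvtColor(p["color"],cv2.COLOR_RGB2HSV)
m=((hs[...,0]<8)|(hs[...,0]>172))&(hs[...,1]>140)
v,u=np.nonzero(m); k=(u<200)&(v>240); v,u=v[k],u[k]; P=pts(p,u,v); q=P[(P[:,2]>.032)&(P[:,2]<.043)]
print("handle",cv2.minAreaRect((q[:,:2]*1000).astype(np.float32)),q.mean(0))
e=bot.pinpoint(p,"tool_elbow")[0]["pixel"]
f=K(p); 
def atz(px,z):
  A=pts(p,[px[0]],[px[1]],np.array([.5]))[0];B=pts(p,[px[0]],[px[1]],np.array([1.]))[0];return A+(B-A)*(z-A[2])/(B[2]-A[2])
print("elbow",atz(e,.021), atz((100+302/2.2,80+411/2.2),.021))
m=(hs[...,0]>100)&(hs[...,0]<125)&(hs[...,1]>120); v,u=np.nonzero(m); P=pts(p,u,v); P=P[(P[:,2]<.012)&(P[:,1]>0)]
print("mat",cv2.minAreaRect((P[:,:2]*1000).astype(np.float32)))
E
```

```text
142 [[0.1019, 0.0079, 0.0153], [0.1053, 0.0102, 0.0164], [0.1066, 0.0109, 0.0224], [0.1078, 0.0142, 0.041], [0.11, 0.0187, 0.0584], [0.1158, 0.0211, 0.0692], [0.1296, 0.0232, 0.0753]]
0.02 49 [0.1019, 0.0079, 0.0153] [0.1078, 0.0137, 0.0171] [0.1298, 0.0237, 0.0276]
0.04 38 [0.1054, 0.0103, 0.0312] [0.1079, 0.0146, 0.039] [0.1157, 0.0221, 0.0477]
0.06 42 [0.1058, 0.0102, 0.0504] [0.1081, 0.0143, 0.0594] [0.1167, 0.0211, 0.069]
0.08 13 [0.105, 0.0106, 0.0708] [0.1071, 0.0163, 0.0741] [0.1101, 0.0218, 0.0761]
handle ((410.8638610839844, 341.7251892089844), (21.842771530151367, 108.3678970336914), 2.4293854236602783) [0.41117884 0.34114717 0.03779573]
elbow [0.41956085 0.11592382 0.021     ] [0.41958414 0.11331483 0.021     ]
mat ((507.4453430175781, 423.30938720703125), (744.8050537109375, 292.94769287109375), 70.11412811279297)
```

View pics/s2.png

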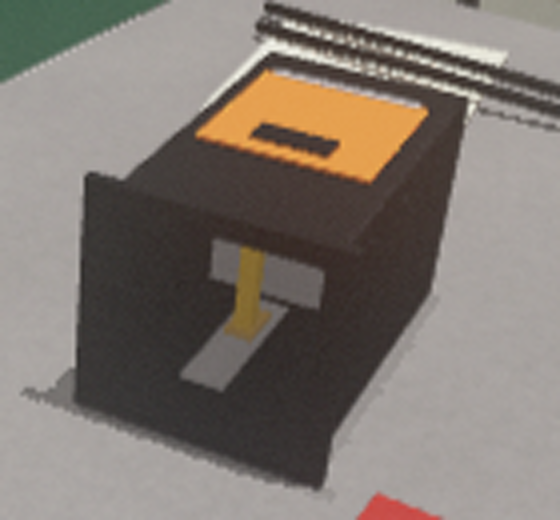

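The catch's mouth-side face is at housing x≈0.107 and its y centre is ≈0.0155, so the rear face is at ≈0.119 and the plate at ≈0.149. The sizes agree with the 12 mm given.

Run:
```python
from h import *
o=bot.get_obs(); print(o["time"],o["ee_pos"],o["tcp_rot"],o["wrist_force"],bot.hold_point_z)
p=bot.camera("top")
hs=cv2.cvtColor(p["color"],cv2.COLOR_RGB2HSV)
m=((hs[...,0]>100)&(hs[...,0]<125)&(hs[...,1]>120)).astype(np.uint8); n,l,st,c=cv2.connectedComponentsWithStats(m)
for i in range(1,n):
  if st[i,4]>300:
    v,u=np.nonzero(l==i);P=pts(p,u,v);P=P[P[:,2]<.02];print(len(P),cv2.minAreaRect((P[:,:2]*1000).astype(np.float32)),np.median(P[:,2]))
```

```text
1.5 [ 0.12099617 -0.53652568  0.23129355] [ 1.79999326e+02 -2.27998504e-04  1.27097111e+01] [0.09252576 0.61105446 0.58687625] 0.0187
7750 ((443.1695556640625, 247.1404571533203), (158.23960876464844, 338.24139404296875), 8.232616424560547) 0.003999044785573114
```

Request:
play_rows([
  {"grip": 0, "linear": [30, 40, 0], "delta_rot": [0, 0, 1.389]},
  {"grip": 0, "linear": [30, 40, 0], "delta_rot": [0, 0, 1.389]},
  {"grip": 0, "linear": [30, 40, 0], "delta_rot": [0, 0, 1.389]},
  {"grip": 0, "linear": [30, 40, 0], "delta_rot": [0, 0, 1.389]},
  {"grip": 0, "linear": [30, 40, 0], "delta_rot": [0, 0, 1.389]},
  {"grip": 0, "linear": [30, 40, 0], "delta_rot": [0, 0, 1.389]},
  {"grip": 0, "linear": [30, 40, 0], "delta_rot": [0, 0, 1.389]},
  {"grip": 0, "linear": [30, 40, 0], "delta_rot": [0, 0, 1.389]},
  {"grip": 0, "linear": [30, 40, 0], "delta_rot": [0, 0, 1.389]},
  {"grip": 0, "linear": [30, 40, 0], "delta_rot": [0, 0, 1.389]},
], force=60)

```text
time: 2.55
ee_pos: [0.4218, -0.1346, 0.2316]
tcp_rot: [179.9, 0.0, 92.6]
wrist_force: [1.4, -0.8, -0.1]
opening: 0.0852
grasp_force: 0.0
```

Request:
play_rows([
  {"grip": 0, "linear": [-1.1, 49.2, 0], "delta_rot": [0, 0, 0]},
  {"grip": 0, "linear": [-1.1, 49.2, 0], "delta_rot": [0, 0, 0]},
  {"grip": 0, "linear": [-1.1, 49.2, 0], "delta_rot": [0, 0, 0]},
  {"grip": 0, "linear": [-1.1, 49.2, 0], "delta_rot": [0, 0, 0]},
  {"grip": 0, "linear": [-1.1, 49.2, 0], "delta_rot": [0, 0, 0]},
  {"grip": 0, "linear": [-1.1, 49.2, 0], "delta_rot": [0, 0, 0]},
  {"grip": 0, "linear": [-1.1, 49.2, 0], "delta_rot": [0, 0, 0]},
  {"grip": 0, "linear": [-1.1, 49.2, 0], "delta_rot": [0, 0, 0]},
  {"grip": 0, "linear": [-1.1, 49.2, -6], "delta_rot": [0, 0, 0]},
  {"grip": 0, "linear": [-1.1, 49.2, -10], "delta_rot": [0, 0, 0]},
])

```text
time: 3.55
ee_pos: [0.4109, 0.3373, 0.164]
tcp_rot: [179.8, -0.2, 92.4]
wrist_force: [0.5, -0.0, -0.2]
opening: 0.0857
grasp_force: 0.0
```

Run:
```python
from h import *
print(bot.get_obs()["ee_pos"],bot.get_obs()["tcp_rot"])
p=bot.camera("wrist"); 
hs=cv2.cvtColor(p["color"],cv2.COLOR_RGB2HSV)
m=((hs[...,0]<8)|(hs[...,0]>172))&(hs[...,1]>140)
v,u=np.nonzero(m); P=pts(p,u,v); q=P[(P[:,2]>.030)&(P[:,2]<.045)]
print("handle",len(q),cv2.minAreaRect((q[:,:2]*1000).astype(np.float32)),q.mean(0))
cv2.imwrite("pics/w1.png",p["color"][...,::-1])
```

```text
[0.41086294 0.33727652 0.1639797 ] [ 1.79787489e+02 -1.77216062e-01  9.23999298e+01]
handle 2279 ((407.9538269042969, 346.7568359375), (20.562381744384766, 102.32048797607422), 2.890002489089966) [0.40831653 0.34861346 0.03819893]
```

View pics/w1.png

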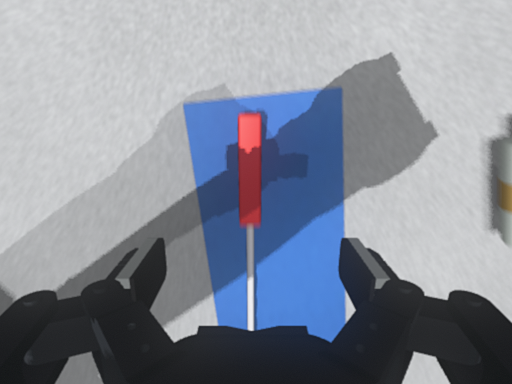

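The wrist view shows the handle at about (250,170) on the blue mat, with the rod running down the picture. I'll let the arm settle before descending.

Request:
play_rows([
  {"grip": 0, "linear": [0, 0, 0], "delta_rot": [0, 0, 0]},
  {"grip": 0, "linear": [0, 0, 0], "delta_rot": [0, 0, 0]},
])

```text
time: 3.8
ee_pos: [0.4105, 0.3334, 0.1636]
tcp_rot: [180.0, 0.0, 92.3]
wrist_force: [0.1, -0.1, -0.0]
opening: 0.0855
grasp_force: 0.0
```

Request:
play_rows([
  {"grip": 0, "linear": [-0.1, 2.3, -5], "delta_rot": [0, 0, 0]},
  {"grip": 0, "linear": [-0.1, 2.3, -9], "delta_rot": [0, 0, 0]},
  {"grip": 0, "linear": [-0.1, 2.3, -12], "delta_rot": [0, 0, 0]},
  {"grip": 0, "linear": [-0.1, 2.3, -14], "delta_rot": [0, 0, 0]},
  {"grip": 0, "linear": [-0.1, 2.3, -15], "delta_rot": [0, 0, 0]},
  {"grip": 0, "linear": [-0.1, 2.3, -15.4], "delta_rot": [0, 0, 0]},
  {"grip": 0, "linear": [-0.1, 2.3, -15.4], "delta_rot": [0, 0, 0]},
  {"grip": 0, "linear": [-0.1, 2.3, -15.4], "delta_rot": [0, 0, 0]},
])

```text
time: 4.6
ee_pos: [0.4104, 0.3571, 0.0106]
tcp_rot: [179.9, -0.1, 92.3]
wrist_force: [-0.6, 0.5, 0.4]
opening: 0.0852
grasp_force: 0.0
```

Request:
play_rows([
  {"grip": 255, "linear": [0, 0, 0], "delta_rot": [0, 0, 0]},
  {"grip": 255, "linear": [0, 0, 0], "delta_rot": [0, 0, 0]},
  {"grip": 255, "linear": [0, 0, 0], "delta_rot": [0, 0, 0]},
  {"grip": 255, "linear": [0, 0, 0], "delta_rot": [0, 0, 0]},
  {"grip": 255, "linear": [0, 0, 0], "delta_rot": [0, 0, 0]},
  {"grip": 255, "linear": [0, 0, 0], "delta_rot": [0, 0, 0]},
  {"grip": 255, "linear": [0, 0, 0], "delta_rot": [0, 0, 0]},
  {"grip": 255, "linear": [0, 0, 0], "delta_rot": [0, 0, 0]},
], force=80)

```text
time: 5.4
ee_pos: [0.4096, 0.3569, 0.0092]
tcp_rot: [180.0, -0.0, 92.3]
wrist_force: [-0.7, 0.4, 5.3]
opening: 0.0207
grasp_force: 79.2
```

Request:
play_rows([
  {"grip": 255, "linear": [0, 0, 1], "delta_rot": [0, 0, 0]},
  {"grip": 255, "linear": [0, 0, 2.5], "delta_rot": [0, 0, 0.02]},
  {"grip": 255, "linear": [0, 0, 4], "delta_rot": [0, 0, 0.05]},
  {"grip": 255, "linear": [0, 0, 5.5], "delta_rot": [0, 0, 0.08]},
  {"grip": 255, "linear": [0, 0, 5.5], "delta_rot": [0, 0, 0.1]},
  {"grip": 255, "linear": [0, 0, 5.5], "delta_rot": [0, 0, 0.1]},
  {"grip": 255, "linear": [0, 0, 5.5], "delta_rot": [0, 0, 0.1]},
])

```text
time: 6.1
ee_pos: [0.4092, 0.3564, 0.0632]
tcp_rot: [-180.0, 0.0, 98.0]
wrist_force: [0.0, 0.6, -2.2]
opening: 0.0211
grasp_force: 78.3
```

Run:
```python
from h import *
o=bot.get_obs(); print(o["ee_pos"],o["tcp_rot"],o["opening"],o["grasp_force"])
s=bot.camera("side"); p=bot.camera("top")
def ray(p,px):
  A,B=pts(p,[px[0]]*2,[px[1]]*2,np.array([.3,1.])); d=B-A; return A,d/np.linalg.norm(d)
for t in("tool_elbow","tool_grip"):
  e=[bot.pinpoint(c,t)[:1] for c in(s,p)]
  if all(e):
    (A,d),(B,g)=[ray(c,x[0]["pixel"]) for c,x in zip((s,p),e)]
    k=np.linalg.lstsq(np.c_[d,-g],B-A,rcond=None)[0]
    print(t,[x[0]["conf"] for x in e],[x[0]["pixel"] for x in e],A+k[0]*d,B+k[1]*g)
m=bot.trace(s,"hook_tool")[0]["pixels"];v,u=np.nonzero(m);P=pts(s,u,v);P=P[P[:,2]>.045]
P=P[np.argsort(P[:,1])]; print(len(P))
for y in np.arange(.11,.37,.02):
  q=P[abs(P[:,1]-y)<.01]; 
  if len(q): print(round(y,2),len(q),np.median(q,0).round(4))
cv2.imwrite("pics/both.png",np.vstack([cv2.resize(x,(800,300)) for x in(np.hstack([s["color"],p["color"]]),)])[...,::-1])
```

```text
[0.40921049 0.35644661 0.06323882] [-1.79956654e+02  2.97248194e-02  9.80086382e+01] 0.021086639297304043 78.31289649009705
tool_elbow [0.73, 0.75] [[304.1, 254.7], [235.2, 257.0]] [0.43853498 0.11045491 0.0733854 ] [0.44666804 0.11490014 0.0731865 ]
tool_grip [0.61, 0.86] [[232.7, 349.5], [138.1, 268.1]] [0.41423391 0.33853516 0.06962994] [0.41523212 0.33922224 0.06974699]
1181
0.11 28 [0.4519 0.1188 0.0775]
0.13 78 [0.4502 0.1238 0.0769]
0.15 36 [0.4371 0.15   0.0778]
0.17 42 [0.4347 0.1695 0.0774]
0.19 44 [0.432  0.1903 0.078 ]
0.21 46 [0.4291 0.21   0.0773]
0.23 51 [0.4261 0.2304 0.0775]
0.25 54 [0.4235 0.2504 0.0777]
0.27 58 [0.4206 0.2698 0.0774]
0.29 12 [0.4154 0.2867 0.085 ]
0.31 28 [0.4048 0.3156 0.0714]
0.33 17 [0.4039 0.3212 0.0789]
0.35 35 [0.4151 0.3572 0.091 ]
```

View pics/both.png

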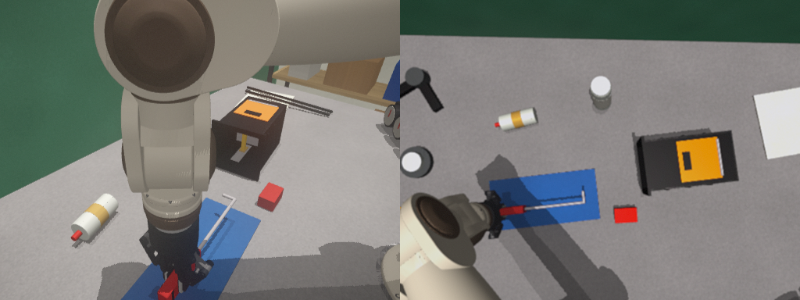

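Request:
play_rows([
  {"grip": 255, "linear": [2, -2, 0], "delta_rot": [0, 0, 0]},
  {"grip": 255, "linear": [4, -5, 0], "delta_rot": [0, 0, 0]},
  {"grip": 255, "linear": [5.5, -8, 0], "delta_rot": [0, 0, 0]},
  {"grip": 255, "linear": [6.5, -11, 0], "delta_rot": [0, 0, 0]},
  {"grip": 255, "linear": [7, -12.3, 0], "delta_rot": [0, 0, 0]},
  {"grip": 255, "linear": [7, -12.3, 0], "delta_rot": [0, 0, 0]},
  {"grip": 255, "linear": [7, -12.3, 0], "delta_rot": [0, 0, 0]},
])

```text
time: 7.15
ee_pos: [0.4794, 0.234, 0.0639]
tcp_rot: [180.0, -0.0, 98.0]
wrist_force: [-0.2, 0.3, -1.4]
opening: 0.0208
grasp_force: 78.4
```

```bash
cat > look.py <<'E'
from h import *
import sys
o=bot.get_obs(); print(o["time"],o["ee_pos"],o["tcp_rot"],o["wrist_force"])
T=np.array(o["ee_pos"])+[.034,-.241,.0118]; print("elbow by kin",toH(T).round(4))
s=bot.camera("side"); p=bot.camera("top")
for n,c in(("side",s),("top",p)):
  r=bot.trace(c,"hook_tool")[:1]
  if not r: print(n,"none");continue
  v,u=np.nonzero(r[0]["pixels"]);P=toH(pts(c,u,v));P=P[(P[:,2]>.06)&(P[:,2]<.09)]
  b=np.round(P[:,0]/.02)
  for k in np.unique(b):
    q=P[b==k]
    if len(q)>4: print(n,round(k*.02,2),len(q),np.median(q,0).round(4),q[:,1].min().round(3),q[:,1].max().round(3),q[:,0].max().round(4))
cv2.imwrite("pics/"+sys.argv[1],cv2.resize(np.hstack([s["color"][80:280,180:420],p["color"][130:330,220:460]]),(800,333))[...,::-1])
E
python3 look.py l1.png
```

```text
7.15 [0.47942686 0.23404701 0.06388007] [ 1.79998748e+02 -2.36185069e-02  9.79946655e+01] [-0.22779955  0.30135962 -1.41381774]
elbow by kin [-0.0512 -0.0321  0.0757]
side -0.34 157 [-0.3374 -0.0342  0.0758] -0.042 -0.022 -0.3302
side -0.32 77 [-0.3214 -0.0414  0.0764] -0.043 -0.019 -0.3103
side -0.3 15 [-0.3093 -0.0411  0.0792] -0.042 -0.014 -0.3065
side -0.26 13 [-0.2541 -0.0418  0.0866] -0.042 -0.041 -0.2503
side -0.24 11 [-0.2462 -0.0415  0.0822] -0.042 -0.041 -0.241
side -0.2 6 [-0.1943 -0.0331  0.0785] -0.034 -0.032 -0.1902
side -0.18 19 [-0.1795 -0.0328  0.0786] -0.034 -0.031 -0.1717
side -0.16 19 [-0.1617 -0.0327  0.0783] -0.035 -0.03 -0.1508
side -0.14 25 [-0.1401 -0.0331  0.078 ] -0.035 -0.03 -0.1317
side -0.12 27 [-0.1202 -0.0331  0.0781] -0.036 -0.029 -0.1117
side -0.1 27 [-0.1001 -0.0335  0.0783] -0.036 -0.028 -0.0901
side -0.08 23 [-0.0792 -0.0336  0.0777] -0.036 -0.03 -0.0705
side -0.06 57 [-0.0564 -0.0203  0.0775] -0.036 -0.002 -0.05
top -0.24 5 [-0.2376 -0.0197  0.0887] -0.039 -0.019 -0.2336
top -0.22 25 [-0.2217 -0.0295  0.0799] -0.036 -0.022 -0.2104
top -0.14 19 [-0.1384 -0.0309  0.0793] -0.033 -0.028 -0.1314
top -0.12 32 [-0.1211 -0.0306  0.0794] -0.035 -0.027 -0.1104
top -0.1 28 [-0.1013 -0.0308  0.0787] -0.034 -0.027 -0.0903
top -0.08 30 [-0.081  -0.0309  0.0785] -0.035 -0.027 -0.0711
top -0.06 49 [-0.0552 -0.0287  0.0788] -0.035 -0.006 -0.0501
top -0.04 17 [-0.0483 -0.0201  0.079 ] -0.029 -0.004 -0.0466
```

View pics/l1.png

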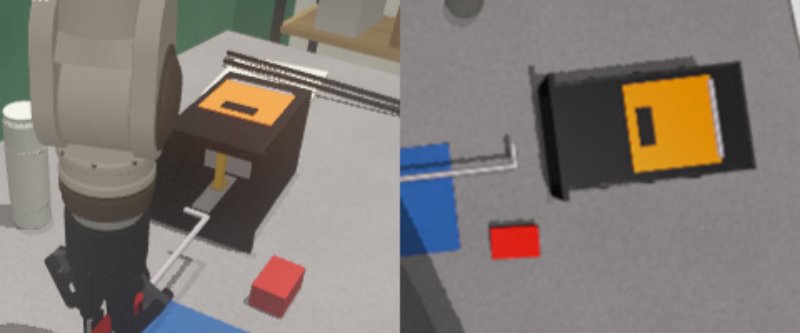

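The picture shows the hook just outside the mouth, parallel to the housing, with the rod at y≈-0.032. Next I insert it.

Request:
play_rows([
  {"grip": 255, "linear": [0.28, -1.98, 0], "delta_rot": [0, 0, 0]},
  {"grip": 255, "linear": [0.57, -3.96, 0], "delta_rot": [0, 0, 0]},
  {"grip": 255, "linear": [0.85, -5.94, 0], "delta_rot": [0, 0, 0]},
  {"grip": 255, "linear": [1.14, -7.92, 0], "delta_rot": [0, 0, 0]},
  {"grip": 255, "linear": [1.42, -9.9, 0], "delta_rot": [0, 0, 0]},
  {"grip": 255, "linear": [1.7, -11.9, 0], "delta_rot": [0, 0, 0]},
  {"grip": 255, "linear": [1.85, -12.87, 0], "delta_rot": [0, 0, 0]},
  {"grip": 255, "linear": [1.85, -12.87, 0], "delta_rot": [0, 0, 0]},
])

```text
time: 8.15
ee_pos: [0.4981, 0.1047, 0.0639]
tcp_rot: [180.0, -0.0, 98.0]
wrist_force: [0.1, 0.4, -1.7]
opening: 0.021
grasp_force: 78.4
```

Request:
play_rows([
  {"grip": 255, "linear": [0.14, -0.99, 0], "delta_rot": [0, 0, 0]},
  {"grip": 255, "linear": [0.28, -1.98, 0], "delta_rot": [0, 0, 0]},
  {"grip": 255, "linear": [0.43, -2.97, 0], "delta_rot": [0, 0, 0]},
  {"grip": 255, "linear": [0.57, -3.96, 0], "delta_rot": [0, 0, 0]},
  {"grip": 255, "linear": [0.71, -4.95, 0], "delta_rot": [0, 0, 0]},
  {"grip": 255, "linear": [0.81, -5.64, 0], "delta_rot": [0, 0, 0]},
  {"grip": 255, "linear": [0.81, -5.64, 0], "delta_rot": [0, 0, 0]},
])

```text
time: 8.85
ee_pos: [0.5062, 0.0476, 0.0638]
tcp_rot: [180.0, 0.0, 98.0]
wrist_force: [-0.2, 0.1, -2.6]
opening: 0.0208
grasp_force: 78.4
```

```bash
python3 look.py l2.png | grep -v "side -0.[123]"
```

```text
8.85 [0.50620426 0.04761874 0.06384776] [1.79999994e+02 4.47402585e-03 9.79506780e+01] [-0.16920798  0.09826755 -2.60034862]
elbow by kin [ 0.1371 -0.0321  0.0756]
side -0.06 5 [-0.0532 -0.0416  0.089 ] -0.042 -0.04 -0.0506
side -0.04 7 [-0.0434 -0.0414  0.0884] -0.042 -0.036 -0.0386
side -0.02 12 [-0.0152 -0.0325  0.0776] -0.035 -0.029 -0.0112
side -0.0 5 [-0.0073 -0.0323  0.0789] -0.034 -0.03 -0.0051
side 0.04 15 [ 0.0414 -0.0325  0.0784] -0.036 -0.029 0.0488
side 0.06 13 [ 0.0589 -0.0333  0.0786] -0.035 -0.029 0.0671
side 0.08 14 [ 0.0784 -0.0328  0.0785] -0.035 -0.029 0.0894
side 0.1 6 [ 0.0938 -0.0315  0.078 ] -0.035 -0.029 0.1005
```

View pics/l2.png

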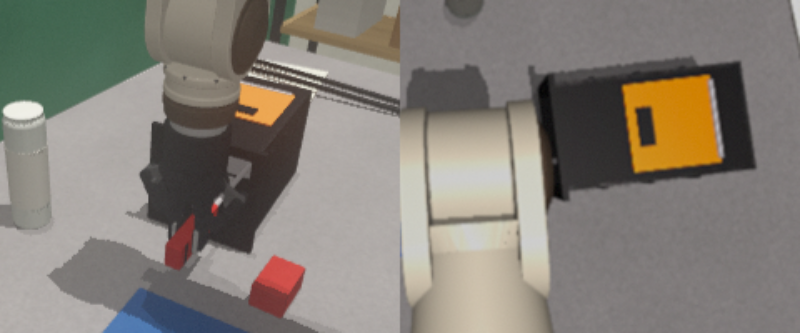

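The hook is inside with no contact force, and the elbow is at x≈0.134. I'll slide it sideways behind the catch.

Request:
play_rows([
  {"grip": 255, "linear": [0.4, 0.06, 0], "delta_rot": [0, 0, 0]},
  {"grip": 255, "linear": [0.8, 0.11, 0], "delta_rot": [0, 0, 0]},
  {"grip": 255, "linear": [1.2, 0.17, 0], "delta_rot": [0, 0, 0]},
  {"grip": 255, "linear": [1.6, 0.23, 0], "delta_rot": [0, 0, 0]},
  {"grip": 255, "linear": [2.0, 0.29, 0], "delta_rot": [0, 0, 0]},
  {"grip": 255, "linear": [2.4, 0.34, 0], "delta_rot": [0, 0, 0]},
  {"grip": 255, "linear": [2.7, 0.39, 0], "delta_rot": [0, 0, 0]},
  {"grip": 255, "linear": [2.7, 0.39, 0], "delta_rot": [0, 0, 0]},
])

```text
time: 9.85
ee_pos: [0.5334, 0.0525, 0.0638]
tcp_rot: [-180.0, -0.0, 98.0]
wrist_force: [-0.6, -0.4, -1.5]
opening: 0.0206
grasp_force: 78.4
```

Request:
play_rows([
  {"grip": 255, "linear": [-0.04, 0.3, 0], "delta_rot": [0, 0, 0]},
  {"grip": 255, "linear": [-0.09, 0.6, 0], "delta_rot": [0, 0, 0]},
  {"grip": 255, "linear": [-0.13, 0.9, 0], "delta_rot": [0, 0, 0]},
  {"grip": 255, "linear": [-0.17, 1.2, 0], "delta_rot": [0, 0, 0]},
  {"grip": 255, "linear": [-0.21, 1.5, 0], "delta_rot": [0, 0, 0]},
  {"grip": 255, "linear": [-0.26, 1.8, 0], "delta_rot": [0, 0, 0]},
  {"grip": 255, "linear": [-0.3, 2.1, 0], "delta_rot": [0, 0, 0]},
])

```text
time: 10.55
ee_pos: [0.5302, 0.0729, 0.0639]
tcp_rot: [180.0, 0.1, 98.0]
wrist_force: [1.3, -5.9, -3.2]
opening: 0.0211
grasp_force: 78.4
```

The force along the pull is 5.9 N, so the catch is engaged. I'll keep drawing it.

Request:
play_rows([
  {"grip": 255, "linear": [-0.04, 0.3, 0], "delta_rot": [0, 0, 0]},
  {"grip": 255, "linear": [-0.09, 0.6, 0], "delta_rot": [0, 0, 0]},
  {"grip": 255, "linear": [-0.13, 0.9, 0], "delta_rot": [0, 0, 0]},
  {"grip": 255, "linear": [-0.17, 1.2, 0], "delta_rot": [0, 0, 0]},
  {"grip": 255, "linear": [-0.21, 1.5, 0], "delta_rot": [0, 0, 0]},
  {"grip": 255, "linear": [-0.26, 1.8, 0], "delta_rot": [0, 0, 0]},
  {"grip": 255, "linear": [-0.3, 2.1, 0], "delta_rot": [0, 0, 0]},
  {"grip": 255, "linear": [-0.34, 2.4, 0], "delta_rot": [0, 0, 0]},
  {"grip": 255, "linear": [-0.38, 2.7, 0], "delta_rot": [0, 0, 0]},
  {"grip": 255, "linear": [-0.42, 2.9, 0], "delta_rot": [0, 0, 0]},
])

```text
time: 11.55
ee_pos: [0.526, 0.102, 0.0638]
tcp_rot: [180.0, 0.1, 98.0]
wrist_force: [0.8, -5.9, -2.9]
opening: 0.0208
grasp_force: 78.3
```

```bash
cat > flap.py <<'E'
from h import *
for n in("top","side"):
  p=bot.camera(n);hs=cv2.cvtColor(p["color"],cv2.COLOR_RGB2HSV)
  m=(hs[...,0]>8)&(hs[...,0]<26)&(hs[...,1]>150);v,u=np.nonzero(m);P=toH(pts(p,u,v))
  P=P[(P[:,2]>.14)&(abs(P[:,1])<.07)&(P[:,0]>0)&(P[:,0]<.3)]
  if len(P)<30: print(n,"none");continue
  k=np.polyfit(P[:,0],P[:,2],1); print(n,len(P),"flap rad",-np.arctan(k[0]),P.min(0).round(3),P.max(0).round(3))
E
python3 flap.py
```

```text
top 1386 flap rad 0.7893438947320852 [ 0.127 -0.061  0.146] [0.211 0.063 0.237]
side 674 flap rad 0.803923393489972 [ 0.124 -0.057  0.153] [0.203 0.054 0.233]
```

Request:
play_rows([
  {"grip": 255, "linear": [-0.03, 0.2, 0], "delta_rot": [0, 0, 0]},
  {"grip": 255, "linear": [-0.06, 0.4, 0], "delta_rot": [0, 0, 0]},
  {"grip": 255, "linear": [-0.09, 0.6, 0], "delta_rot": [0, 0, 0]},
  {"grip": 255, "linear": [-0.11, 0.8, 0], "delta_rot": [0, 0, 0]},
  {"grip": 255, "linear": [-0.11, 0.8, 0], "delta_rot": [0, 0, 0]},
])

```text
time: 12.15
ee_pos: [0.5248, 0.1102, 0.0639]
tcp_rot: [-180.0, 0.0, 98.0]
wrist_force: [1.1, -4.3, -2.8]
opening: 0.0207
grasp_force: 78.4
```

Request:
play_rows([
  {"grip": 255, "linear": [-0.01, 0.05, 0], "delta_rot": [0, 0, 0]},
  {"grip": 255, "linear": [-0.01, 0.1, 0], "delta_rot": [0, 0, 0]},
  {"grip": 255, "linear": [-0.01, 0.1, 0], "delta_rot": [0, 0, 0]},
])

```text
time: 12.45
ee_pos: [0.5247, 0.1112, 0.0639]
tcp_rot: [-180.0, 0.0, 98.0]
wrist_force: [1.2, -5.0, -2.5]
opening: 0.0209
grasp_force: 78.4
```

```bash
python3 flap.py
```

```text
top 861 flap rad 0.9874586585813117 [ 0.144 -0.062  0.145] [0.211 0.064 0.25 ]
side 1088 flap rad 0.9853940085180792 [ 0.139 -0.057  0.154] [0.203 0.054 0.246]
```

Request:
play_rows([
  {"grip": 255, "linear": [-0.005, 0.03, 0], "delta_rot": [0, 0, 0]},
  {"grip": 255, "linear": [-0.01, 0.06, 0], "delta_rot": [0, 0, 0]},
  {"grip": 255, "linear": [-0.01, 0.06, 0], "delta_rot": [0, 0, 0]},
])

```text
time: 12.85
ee_pos: [0.5246, 0.1117, 0.0638]
tcp_rot: [-180.0, 0.0, 98.0]
wrist_force: [1.4, -5.3, -1.8]
opening: 0.0205
grasp_force: 78.4
```

Request:
play_rows([
  {"grip": 255, "linear": [-0.005, 0.03, 0], "delta_rot": [0, 0, 0]},
  {"grip": 255, "linear": [-0.01, 0.06, 0], "delta_rot": [0, 0, 0]},
  {"grip": 255, "linear": [-0.01, 0.06, 0], "delta_rot": [0, 0, 0]},
])

```text
time: 13.15
ee_pos: [0.5246, 0.1119, 0.0638]
tcp_rot: [180.0, 0.1, 98.0]
wrist_force: [1.0, -8.3, -2.8]
opening: 0.0205
grasp_force: 78.3
```

The pull force rose to 8.3 N with no further motion, so the catch is at its stop. I'll unhook and withdraw.

Request:
play_rows([
  {"grip": 255, "linear": [0.06, -0.4, 0], "delta_rot": [0, 0, 0]},
  {"grip": 255, "linear": [0.13, -0.9, 0], "delta_rot": [0, 0, 0]},
  {"grip": 255, "linear": [0.13, -0.9, 0], "delta_rot": [0, 0, 0]},
  {"grip": 255, "linear": [-0.4, -0.97, 0], "delta_rot": [0, 0, 0]},
  {"grip": 255, "linear": [-1.0, -1.06, 0], "delta_rot": [0, 0, 0]},
  {"grip": 255, "linear": [-1.6, -1.15, 0], "delta_rot": [0, 0, 0]},
  {"grip": 255, "linear": [-2.2, -1.23, 0], "delta_rot": [0, 0, 0]},
  {"grip": 255, "linear": [-2.6, -1.29, 0], "delta_rot": [0, 0, 0]},
  {"grip": 255, "linear": [-2.6, -1.29, 0], "delta_rot": [0, 0, 0]},
])

```text
time: 14.05
ee_pos: [0.498, 0.0998, 0.064]
tcp_rot: [180.0, -0.0, 98.0]
wrist_force: [-0.7, -0.0, -2.1]
opening: 0.0205
grasp_force: 78.5
```

Request:
play_rows([
  {"grip": 255, "linear": [-0.21, 1.5, 0], "delta_rot": [0, 0, 0]},
  {"grip": 255, "linear": [-0.5, 3.5, 0], "delta_rot": [0, 0, 0]},
  {"grip": 255, "linear": [-0.86, 6, 0], "delta_rot": [0, 0, 0]},
  {"grip": 255, "linear": [-1.22, 8.5, 0], "delta_rot": [0, 0, 0]},
  {"grip": 255, "linear": [-1.58, 11, 0], "delta_rot": [0, 0, 0]},
  {"grip": 255, "linear": [-1.94, 13.5, 0], "delta_rot": [0, 0, 0]},
  {"grip": 255, "linear": [-2.15, 15, 0], "delta_rot": [0, 0, 0]},
  {"grip": 255, "linear": [-2.15, 15, 0], "delta_rot": [0, 0, 0]},
])

```text
time: 14.85
ee_pos: [0.4766, 0.2517, 0.0637]
tcp_rot: [-180.0, -0.0, 98.2]
wrist_force: [-0.6, -0.4, -2.0]
opening: 0.0208
grasp_force: 78.5
```

```bash
python3 flap.py
```

```text
top 816 flap rad 0.9988651836114026 [ 0.145 -0.061  0.146] [0.212 0.064 0.25 ]
side 1094 flap rad 1.0001005536376202 [ 0.14  -0.056  0.154] [0.201 0.054 0.247]
```

The flap is at 1.0 rad. I'll go back over the mat and lay the rod down.

Request:
play_rows([
  {"grip": 255, "linear": [-1.5, 3.5, 0], "delta_rot": [0, 0, 0]},
  {"grip": 255, "linear": [-3, 7, 0], "delta_rot": [0, 0, 0]},
  {"grip": 255, "linear": [-4.5, 10.5, 0], "delta_rot": [0, 0, 0]},
  {"grip": 255, "linear": [-5, 11.5, -1], "delta_rot": [0, 0, 0]},
  {"grip": 255, "linear": [-5, 11.5, -2.5], "delta_rot": [0, 0, 0]},
  {"grip": 255, "linear": [-5, 11.5, -4], "delta_rot": [0, 0, 0]},
  {"grip": 255, "linear": [-5, 11.5, -4.8], "delta_rot": [0, 0, 0]},
  {"grip": 255, "linear": [-5, 11.5, -5.2], "delta_rot": [0, 0, 0]},
  {"grip": 255, "linear": [-5, 11.5, -5.35], "delta_rot": [0, 0, 0]},
  {"grip": 255, "linear": [-5, 11.5, -5.35], "delta_rot": [0, 0, 0]},
])

```text
time: 15.95
ee_pos: [0.4274, 0.3644, 0.0105]
tcp_rot: [180.0, -0.0, 98.0]
wrist_force: [0.6, 0.3, -2.1]
opening: 0.0208
grasp_force: 78.5
```

Request:
play_rows([
  {"grip": 255, "linear": [0, 0, -0.1], "delta_rot": [0, 0, 0]},
  {"grip": 255, "linear": [0, 0, -0.1], "delta_rot": [0, 0, 0]},
  {"grip": 120, "linear": [0, 0, -0.1], "delta_rot": [0, 0, 0]},
  {"grip": 0, "linear": [0, 0, -0.1], "delta_rot": [0, 0, 0]},
  {"grip": 0, "linear": [0, 0, -0.1], "delta_rot": [0, 0, 0]},
  {"grip": 0, "linear": [0, 0, -0.1], "delta_rot": [0, 0, 0]},
  {"grip": 0, "linear": [0, 0, -0.1], "delta_rot": [0, 0, 0]},
  {"grip": 0, "linear": [0, 0, -0.1], "delta_rot": [0, 0, 0]},
  {"grip": 0, "linear": [0, 0, -0.1], "delta_rot": [0, 0, 0]},
])

```text
time: 16.85
ee_pos: [0.427, 0.3648, 0.0094]
tcp_rot: [180.0, 0.0, 98.0]
wrist_force: [-0.0, 0.4, 0.3]
opening: 0.0849
grasp_force: 0.0
```

Request:
play_rows([
  {"grip": 0, "linear": [0, 0, 1], "delta_rot": [0, 0, 0]},
  {"grip": 0, "linear": [0, 0, 3], "delta_rot": [0, 0, 0]},
  {"grip": 0, "linear": [0, 0, 6], "delta_rot": [0, 0, 0]},
  {"grip": 0, "linear": [0, 0, 10], "delta_rot": [0, 0, 0]},
  {"grip": 0, "linear": [0, 0, 14], "delta_rot": [0, 0, 0]},
  {"grip": 0, "linear": [-3, 3, 17], "delta_rot": [0, 0, 0]},
  {"grip": 0, "linear": [-5, 5, 17], "delta_rot": [0, 0, 0]},
  {"grip": 0, "linear": [-5, 5, 17], "delta_rot": [0, 0, 0]},
  {"grip": 0, "linear": [-5, 5, 17], "delta_rot": [0, 0, 0]},
])

```text
time: 17.75
ee_pos: [0.3766, 0.4151, 0.1799]
tcp_rot: [180.0, -0.0, 98.1]
wrist_force: [0.6, 0.0, -0.2]
opening: 0.0855
grasp_force: 0.0
```

```bash
python3 flap.py
python3 - <<'E'
from h import *
o=bot.get_obs();print(o["time"],o["ee_pos"],o["qd"])
s=bot.camera("side");p=bot.camera("top");w=bot.camera("wrist")
for c in(s,p,w):
  for t in("tool_elbow","tool_grip"):
    r=bot.pinpoint(c,t)[:1]
    if r:
      x=r[0]["pixel"]; q=pts(c,[x[0]],[x[1]])[0]-[.443,.247,0]; print(t,round(r[0]["conf"],2),"mat:",q@HX,q@HY,q[2])
cv2.imwrite("pics/end.png",cv2.resize(np.hstack([s["color"],p["color"]]),(800,300))[...,::-1])
E
```

```text
top 812 flap rad 0.9989964601019106 [ 0.145 -0.061  0.146] [0.211 0.064 0.25 ]
side 1093 flap rad 0.9998575369344791 [ 0.141 -0.056  0.153] [0.203 0.054 0.247]
17.85 [0.37721583 0.41429448 0.17929053] [-0.58922439  0.19618461 -0.22181933 -0.1696337   0.06415162  0.12601315]
tool_elbow 0.69 mat: 0.14221779028203685 0.0029795665974701076 0.0021995557885222117
tool_grip 0.93 mat: -0.1104940851974944 -0.004817976365570721 0.03746567827315517
tool_elbow 0.87 mat: 0.12117136562181814 0.005255368290471973 0.004800536035387437
tool_grip 0.67 mat: -0.09264057687145273 0.012488473056089092 0.03485743192923718
tool_grip 0.57 mat: -0.10762065230557676 -0.002870395428620413 0.039364513075183016
```

View pics/end.png

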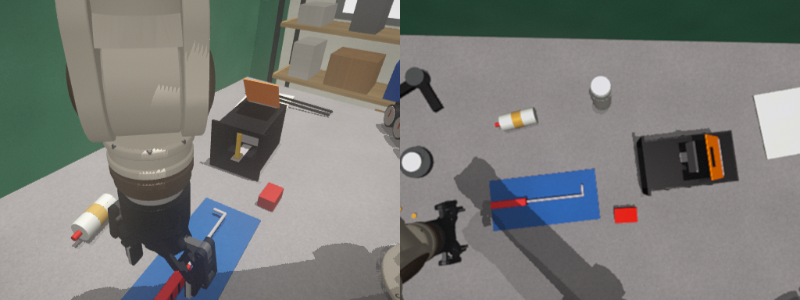

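The rod lies flat on the mat (bend at (583,190) in the top view), the flap is open, and the gripper is clear of everything.

```bash
python3 -c "
from workcell import bot
print(bot.job_done())"
```

```text
the job is handed in; nothing more can be done
None
```

The job is handed in: I drew the catch to its stop with the flap measured at 1.0 rad (fully open), and the rod is back flat on the blue mat, released; no verdict came back.

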